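# Turn the bench anvil end for end against its stop

### The arm

A 6-joint arm with a two-finger parallel gripper is mounted at the origin on the work surface. World frame = base frame: x ahead of the robot, y to its left, z up, the work surface at z = 0. Lengths are in m, angles in rad, forces in N, time in s.
With the tool pointing down it reaches from about 0.325 to 0.9 m from the base axis. Payload 6.1 kg.
Tool frame: the origin (TCP) lies midway between the tips of the shut fingers; the grasp point (between the pads) lies 19 mm behind it (robot.grasp_offset is the distance from the TCP to the grasp point, in m); z points along the fingers, y is the line along which they close (so a half turn about z gives the same grasp; the last joint's range is limited). The gripper opens to 87 mm and grips with 3 to 60 N. Pads are 19 mm wide; open, the fingers measure 117 mm over their backs; the gripper's body (75 mm by 190 mm) begins 51 mm behind the grasp point.
Start: joints at [-1.258, 0.22, 1.526, -0, 1.395, -0.126], TCP at [0.266, -0.566, 0.201] pointing down, gripper open.
Joint ranges: [-2.98, 2.98], [-0.91, 2.08], [0.09, 2.57], [-1.24, 4.39], [0.2, 2.65], [-2.68, 2.68]. Speed limits (rad/s): [2.57, 2.57, 3.01, 3.14, 3.14, 3.14].

### API

Orientations are given as a 3x3 rotation matrix whose columns are the frame's x, y, z axes.
In Python, from rig import robot gives the robot as it stands.
- The arm moves only by the tool apply_moves, never from a script. Its argument "targets" is a list of rows, each a list of 3 entries, a list of its own where there are three numbers: the turn, a rotation vector about the tool's x, y, z in rad, then the shift along the tool's x, y, z in cm, then the closure, from 0 (fully open) to 1 (shut). In form: [[[wx, wy, wz], [tx, ty, tz], jaw], ...]. A call has 1 to 8 rows; each row is the pose to reach, as a shift and turn from the pose commanded when the call began, along the tool's axes at that moment; what a row does not reach only later rows make up. A row lasts 1/8 s, in which the tool goes at most 62.5 mm and 10.7 degrees, less where a joint would pass 70% of its speed; a pose out of reach is approached as far as the arm can. A call with a gripper value outside its range is refused whole. The fingers move at their own pace and stop on an object; "squeeze" is the grip in N (left out, the last holds). Time passes only in rows, so rows that repeat a pose let the fingers close. It gives the time, the measured TCP pose, the force, the opening and the grip force at its end, in the units of the state.
- robot.observe(): the state, without advancing time (a new reading comes with each control period).
- robot.get_image(name): name is "side" or "top" or "wrist"; returns a dict with "pixels" (480x640x3 uint8, blue, green, red), "fx", "fy", "cx", "cy" (pixels), "k1" (the pictures are not rectified: a ray, as slopes to the right and down, at radius r is drawn at 1 + k1 r^2 times it, then the intrinsics apply), "view" (4x4, takes a point from world to camera coordinates); the wrist camera has in their place "mount" (4x4, takes a point from camera to tool coordinates, whose origin is the TCP and whose axes are the flange's). Camera axes: x right, y down, z forward; pixel columns grow to the right and rows downward; lengths in m; the calibration is good to about 2 mm. A picture is of the moment at which its call begins: read the wrist's pose just before it. There is no depth.
- robot.job_done(): hands the job in; it is judged then, once.
Trained networks look in the newest picture that a camera, given by its name, has taken for a name from the list of things; names that differ only in an ending like _2 or _b are one class to them, and where a whole thing is asked for, a point or a joint stands for the part that bears it (a point fixed in the world has none). Each returns a list of dicts, best first, with "p" (0 to 1); they miss things now and then, are a little off and sometimes report something else, mostly with a low value. They report only what shows in the picture. A call takes as long as a camera call.
- robot.find_in(thing, camera): "position" ([x, y, z] in m, in world coordinates, good to about 4 mm: the middle of the surface that is visible of it).
- robot.pinpoint(thing, camera): "position" ([x, y, z] in m, in world coordinates, good to about 4 mm: a listed point, or the origin of a listed thing).
The state is a dict: "clock": time; "joints": joint angles; "joint_velocities": joint speeds; "tau": joint torques, N m; "tool_pos": TCP position; "ee_rot": TCP orientation; "force": force on the tool from outside, world axes, zero at the start; "moment": the same for the moment, N m; "opening": opening from 0.0 (shut) to 1.0 (fully open); "gripper_force": force on a finger pad.
Only numpy, scipy, OpenCV 4.12 (cv2) and the standard library are available. Lean on these libraries where they do the work, as an engineer would, in place of code of your own. Each camera call takes 0.05 s, during which the arm holds its last target. There are 200 camera calls.

### The job

The little horn anvil lies the wrong way round, horn to the right. Slide it round on the bench, without lifting or tipping it, so that its horn points left, then bring it gently up to the steel stop rail behind it until the long side of its foot is flush with the rail, the whole foot within the rail's length. Do not strike the bur stand or the dapping block on either side, and leave everything else where it is.

Things in the scene. Friction and masses are not known exactly. Their poses are not given: they have to be found in the camera images.
- anvil: Loose steel horn anvil, 0.65 to 0.9 kg, 185 mm long. Origin: centre of its foot's underside; +x towards the horn, z up. Foot 120 (x) by 56 (y) by 18 mm high; then a waist, x -50 to +34, 30 mm wide; then a face block, x -60 to +40, 40 mm wide, 35 to 57 mm up; horn beyond. At the start the horn points roughly right (world -y). Slides on its foot with a few newtons.
- horn_tip (a point): Tip of the round horn, 40 mm up, 125 mm from the anvil's origin. The horn runs along the anvil's x at that height from x = +40 mm; radius 17 mm at its root, 12 mm at x = +95, 6 mm at x = +122. Pushed sideways near x = +100 the anvil turns about a point some 10 to 20 mm behind its origin, on the heel side.
- side_heel (a point): Heel-end corner of the foot on the long side that must finally face the stop (anvil frame x = -60, y = -28 mm, 9 mm high).
- side_horn (a point): Horn-end corner of the foot on that same long side (anvil frame x = +60, y = -28 mm, 9 mm high).
- stop: Straight dark steel stop rail fixed to the bench on the far side of the anvil, 300 mm long along its own y, 30 mm thick, 36 mm high. Origin: centre of its underside; its x points away from the robot, so its working face, towards the robot, is at x = -15 mm in its own frame. It may be turned by a few degrees.
- bur_stand: Square blue bur stand fixed to the bench to one side of the anvil, 70 x 70 mm, 62 mm high with its steel burs. Origin: centre of its underside. It and the dapping block may change sides.
- dapping_block: Steel dapping cube on a wooden seat fixed to the bench to one side of the anvil, 74 x 74 mm, 62 mm high. Origin: centre of its underside.
- hammer: Bystander, loose: hammer, 220 mm long, lying. Origin at its underside. Leave alone.
- jar: Bystander, loose: small closed glass jar, 60 mm across, 70 mm high. Origin at its underside. Leave alone.
- file: Bystander, loose: flat file with wooden handle, 220 mm long, lying. Origin at its underside. Leave alone.
- calliper: Bystander, loose: steel calliper, 160 mm long, lying. Origin at its underside. Leave alone.
- mug: Bystander, loose: white mug, 80 mm across, 85 mm high, handle on its +y side. Origin at its underside. Leave alone.
- tin: Bystander, loose: round flat aluminium tin, 66 mm across, 28 mm high. Origin at its underside. Leave alone.
- charcoal: Bystander, loose: black charcoal soldering block, 110 x 65 x 30 mm. Origin at its underside. Leave alone.

How it is judged:
At the end, for the whole second after the job is handed in: The anvil stands upright and still on the bench, horn to the left, both corners of its long foot side within 6 mm of the stop's face, and its foot's centre within 90 mm of the rail's middle along the rail (x of side_heel in the frame of stop between -0.021 and -0.008 m and x of side_horn in the frame of stop between -0.021 and -0.008 m and y of anvil in the frame of stop between -0.09 and 0.09 m and angle between anvil's own z axis and vertical below 0.05 rad and height (world z) of anvil below 0.006 m and linear speed of anvil below 0.01 m/s); the robot touches nothing.
It fails at once if the anvil is lifted off the bench (centre of its underside more than 12 mm up) or tipped by more than 0.25 rad (height (world z) of anvil above 0.012 m or angle between anvil's own z axis and vertical above 0.25 rad).
It fails at once if the bur stand or the dapping block is struck (over 2 N, by anything) (contact force between any of bur_stand, dapping_block and anything else above 2 N).
It fails at once if the anvil is rammed against the stop (over 40 N) (contact force between anvil and stop above 40 N).
It fails at once if another loose thing is shifted by more than 15 mm (distance of any of hammer, jar, file, calliper, mug, tin, charcoal from where it was at the start of the episode above 0.015 m).
It also fails if it takes over 53 s, if anything falls off the work surface, if the arm or the gripper's body presses on something with over 40 N, if the wrist force passes 120 N, or if a joint passes its speed limit or range.

## Working session

There is one attempt and no reset: what is moved stays moved. The work goes in short steps, Python scripts to look and compute and a tool call to move; the robot and the scene stay as the last step left them, time stands still between calls to the robot, and variables do not carry over. Pictures are saved under pics/ and viewed, at most 10 in all, crops included, and the job is handed in when it is done.

Besides the shell and the picture viewer there is one more tool, called after "Request:" as name(argument=value, ...), one argument or row to a line, values as JSON. apply_moves: Moves the arm, as the interface text tells. Its arguments: {"type":"object","properties":{"targets":{"type":"array","items":{"type":"array"}},"squeeze":{"type":"number"}},"required":["targets"]}

```bash
mkdir -p pics; cat > h.py <<'E'
import numpy as np, cv2
from rig import robot
def pin(names,cams=("top","side")):
    for c in cams:
        for n in names:
            r=robot.pinpoint(n,c)[:2]
            print(c,n,[(np.round(d["position"],4).tolist(),round(d["p"],2)) for d in r])
def st():
    s=robot.observe(); print(round(s["clock"],2),np.round(s["tool_pos"],4),np.round(s["ee_rot"],3).tolist(),np.round(s["force"],1),s["opening"]); return s
E
python3 - <<'E'
from h import *
st()
for c in("top","side"):
    im=robot.get_image(c); cv2.imwrite(f"pics/{c}0.png",im["pixels"])
pin(["anvil","horn_tip","side_heel","side_horn","stop","bur_stand","dapping_block"])
pin(["hammer","jar","file","calliper","mug","tin","charcoal"],("top",))
st()
E
```

```text
0.0 [ 0.2653 -0.5652  0.1996] [[0.905, 0.425, -0.001], [0.425, -0.905, 0.002], [0.0, -0.002, -1.0]] [-0.4  0.4 -0.3] 1.0010636930997168
top anvil [([0.5407, -0.0231, 0.0015], 0.65)]
top horn_tip [([0.588, -0.1365, 0.0389], 0.73)]
top side_heel [([0.4869, 0.0259, 0.0046], 0.74), ([0.6079, 0.2725, 0.0009], 0.28)]
top side_horn [([0.5316, -0.0877, 0.0087], 0.65)]
top stop [([0.6902, 0.0113, -0.0004], 0.56)]
top bur_stand [([0.5558, -0.2848, -0.0012], 0.58)]
top dapping_block [([0.6083, 0.2727, 0.0007], 0.84), ([0.6943, 0.0082, 0.0048], 0.17)]
side anvil [([0.5353, -0.0209, 0.0008], 0.73)]
side horn_tip []
side side_heel [([0.4884, 0.0261, 0.0116], 0.72), ([0.6246, -0.4678, -0.0047], 0.7)]
side side_horn [([0.534, -0.0862, 0.0094], 0.97)]
side stop [([0.6917, 0.0086, 0.0048], 0.59)]
side bur_stand [([0.548, -0.2823, -0.0015], 0.69)]
side dapping_block [([0.6042, 0.2721, 0.0006], 0.89)]
top hammer [([0.3494, 0.4764, -0.0005], 0.92)]
top jar [([0.2825, 0.2178, -0.0025], 0.96), ([0.2823, -0.2462, 0.0027], 0.35)]
top file [([0.3471, -0.4476, 0.0002], 0.96)]
top calliper [([0.7964, 0.0861, -0.0034], 0.64)]
top mug [([0.5668, 0.4377, 0.0008], 0.96)]
top tin [([0.2837, -0.2435, 0.0036], 0.68)]
top charcoal [([0.487, 0.0235, 0.0095], 0.67), ([0.6223, -0.4627, -0.004], 0.61)]
1.15 [ 0.2655 -0.5658  0.2007] [[0.905, 0.425, 0.0], [0.425, -0.905, 0.0], [0.0, 0.0, -1.0]] [ 1.  -0.1 -0.6] 0.9993024137919363
```

View pics/top0.png

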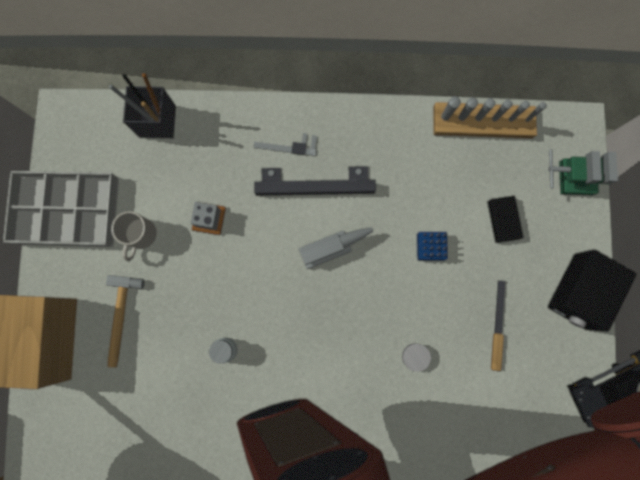

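View pics/side0.png

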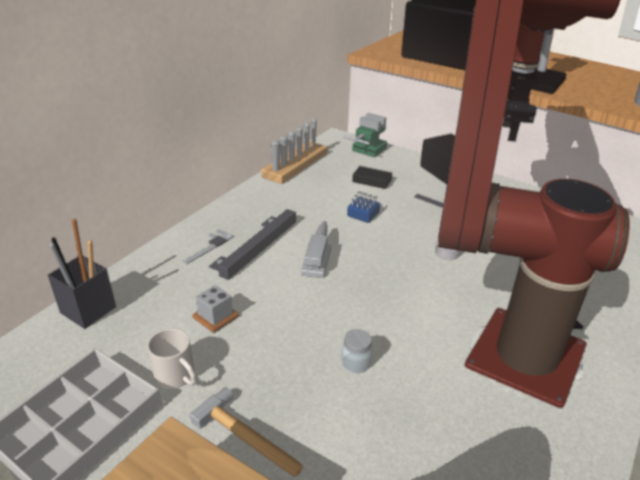

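The top view shows the anvil at about (335,248) with its horn to the right at (372,230), the rail at (315,187), the bur stand at (432,246) and the dapping block at (207,216). The networks agree with this. In the side view, the rail and anvil are clear of the other things. I plan to grip the face block and slide the anvil round in two grasps, because of the joint 6 range.

Request:
apply_moves(
  targets=[
    [[0,0,-1.55],[47.8,-37.7,0],0],
    [[0,0,-1.55],[47.8,-37.7,0],0],
    [[0,0,-1.55],[47.8,-37.7,0],0],
    [[0,0,-1.55],[47.8,-37.7,0],0],
    [[0,0,-1.55],[47.8,-37.7,0],0],
    [[0,0,-1.55],[47.8,-37.7,0],0],
    [[0,0,-1.55],[47.8,-37.7,0],0],
    [[0,0,-1.55],[47.8,-37.7,0],0],
  ],
)

```text
clock: 2.15
tool_pos: [0.4902, -0.1168, 0.2012]
ee_rot: [[-0.365, 0.931, 0.001], [0.931, 0.365, -0.0], [-0.001, 0.001, -1.0]]
force: [-0.4, -0.2, 0.1]
opening: 1.004
gripper_force: 0.0
```

```bash
cat >> h.py <<'E'
def plan(p,yaw):
    s=st(); R=s["ee_rot"]; R=np.array(R); d=R.T@(np.array(p)-s["tool_pos"])
    y0=np.arctan2(R[1,0],R[0,0]); print("yaw",round(np.degrees(y0),1),"turn wz",round(-(np.radians(yaw)-y0),3),"shift cm",np.round(d*100,2), "q6",round(s["joints"][5],2))
E
python3 -c "
from h import *
plan([.538,-.022,.2],114)"
```

```text
2.15 [ 0.4902 -0.1168  0.2012] [[-0.365, 0.931, 0.001], [0.931, 0.365, -0.0], [-0.001, 0.001, -1.0]] [-0.4 -0.2  0.1] 1.0040858988947299
yaw 111.4 turn wz -0.045 shift cm [7.08 7.92 0.12] q6 -0.76
```

Request:
apply_moves(
  targets=[
    [[0,0,-0.045],[7.1,7.9,0],0],
    [[0,0,-0.045],[7.1,7.9,0],0],
    [[0,0,-0.045],[7.1,7.9,0],0],
  ],
)

```text
clock: 2.52
tool_pos: [0.5383, -0.0212, 0.2008]
ee_rot: [[-0.405, 0.914, 0.0], [0.914, 0.405, 0.001], [0.0, 0.001, -1.0]]
force: [-0.4, -0.1, -0.2]
opening: 0.999
gripper_force: 0.0
```

```bash
python3 -c "
from h import *
im=robot.get_image('wrist'); cv2.imwrite('pics/w1.png',im['pixels'])
pin(['anvil','horn_tip','side_heel','side_horn','stop'],('wrist','top'))
st()
im=robot.get_image('top');print(im['fx'],im['k1'],im['view'])
"
```

```text
wrist anvil [([0.5349, -0.0236, -0.0024], 0.56)]
wrist horn_tip []
wrist side_heel [([0.4879, 0.0235, 0.0119], 0.91)]
wrist side_horn [([0.5313, -0.0887, 0.0106], 0.63)]
wrist stop [([0.6923, 0.006, 0.0011], 0.69)]
top anvil [([0.5407, -0.0231, 0.0015], 0.65)]
top horn_tip [([0.588, -0.1365, 0.0389], 0.73)]
top side_heel [([0.4869, 0.0259, 0.0046], 0.74), ([0.6079, 0.2725, 0.0009], 0.28)]
top side_horn [([0.5316, -0.0877, 0.0087], 0.65)]
top stop [([0.6902, 0.0113, -0.0004], 0.56)]
3.08 [ 0.5374 -0.0246  0.2008] [[-0.4, 0.916, 0.0], [0.916, 0.4, -0.0], [-0.0, 0.0, -1.0]] [ 1.   0.8 -0.4] 0.9973333327790166
486.18351551316306 -0.056516590821878994 [[ 2.61355254e-02 -9.99658203e-01  6.41463403e-04 -2.10551366e-02]
 [-9.92965618e-01 -2.60346691e-02 -1.15505314e-01  5.26848823e-01]
 [ 1.15482535e-01  2.38184097e-03 -9.93306655e-01  1.14410918e+00]
 [ 0.00000000e+00  0.00000000e+00  0.00000000e+00  1.00000000e+00]]
```

View pics/w1.png

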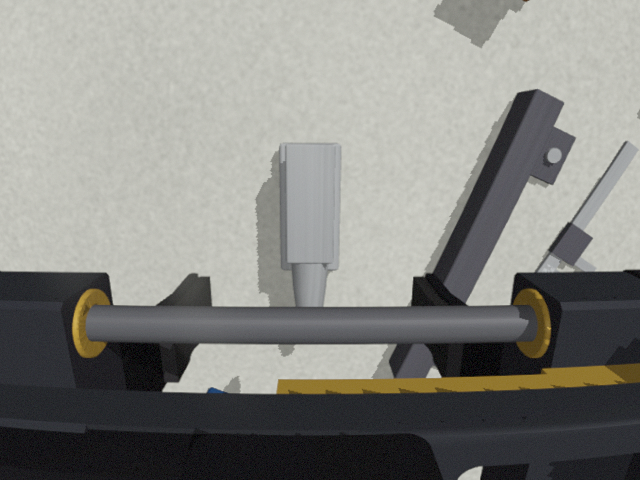

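The wrist view shows the anvil squarely between the fingers, with the face block at columns 287–337 and the finger midline at about 311. The rail runs from (540,95) to (395,370). Next I'll measure the angles of both from lines.

```bash
cat >> h.py <<'E'
def backproj(im,uv,z,s=None):
    K=np.array([[im["fx"],0,im["cx"]],[0,im["fy"],im["cy"]],[0,0,1]])
    n=cv2.undistortPoints(np.array(uv,float).reshape(-1,1,2),K,np.array([im["k1"],0,0,0.]))[:,0]
    if "view" in im: T=np.linalg.inv(np.array(im["view"]))
    else:
        W=np.eye(4); W[:3,:3]=s["ee_rot"]; W[:3,3]=s["tool_pos"]; T=W@np.array(im["mount"])
    d=np.c_[n,np.ones(len(n))]@T[:3,:3].T; o=T[:3,3]
    return o+d*((z-o[2])/d[:,2])[:,None]
def lines(cam,box,z,L=40):
    s=robot.observe(); im=robot.get_image(cam); g=cv2.cvtColor(im["pixels"],cv2.COLOR_BGR2GRAY)
    l=cv2.createLineSegmentDetector().detect(g)[0][:,0]
    for a in l:
        if np.hypot(a[2]-a[0],a[3]-a[1])<L: continue
        if not(box[0]<min(a[0],a[2]) and max(a[0],a[2])<box[1] and box[2]<min(a[1],a[3]) and max(a[1],a[3])<box[3]): continue
        P=backproj(im,a.reshape(2,2),z,s); d=P[1]-P[0]
        print(cam,np.round(a).astype(int),np.round(P[:,:2],4).tolist(),"ang",round(np.degrees(np.arctan2(d[1],d[0]))%180,1))
E
python3 -c "
from h import *
print('rail z=.036');lines('wrist',(380,560,60,400),.036)
print('anvil z=.057');lines('wrist',(270,350,130,290),.057)
print('top rail');lines('top',(240,390,160,210),.036)
"
```

```text
rail z=.036
wrist [544 374 443 377] [[0.8241, -0.0805], [0.7255, -0.1237]] ang 23.6
wrist [532 172 467 302] [[0.7007, 0.0885], [0.7066, -0.0428]] ang 92.5
wrist [434 272 504 122] [[0.6626, -0.0291], [0.6562, 0.1153]] ang 92.6
wrist [467 306 411 306] [[0.7084, -0.0462], [0.6585, -0.0678]] ang 23.4
wrist [473 342 513 341] [[0.7337, -0.0773], [0.7713, -0.0605]] ang 24.0
wrist [538  87 445 284] [[0.6694, 0.1544], [0.6779, -0.0358]] ang 92.6
wrist [520 275 558 301] [[0.7408, 0.0018], [0.791, -0.006]] ang 171.1
anvil z=.057
wrist [291 259 333 259] [[0.5353, -0.0637], [0.5683, -0.0487]] ang 24.5
wrist [288 142 290 258] [[0.4954, 0.0254], [0.5341, -0.0632]] ang 113.6
wrist [282 264 280 161] [[0.5305, -0.0709], [0.4953, 0.0093]] ang 113.7
wrist [343 143 342 188] [[0.5359, 0.0422], [0.5503, 0.0092]] ang 113.5
wrist [286 139 337 139] [[0.4926, 0.0269], [0.5299, 0.0432]] ang 23.7
top rail
```

Request:
apply_moves(
  targets=[
    [[0,0,0],[0,0,6],0.2],
    [[0,0,0],[0,0,12],0.3],
    [[0,0,0],[0,0,15.8],0.3],
    [[0,0,0],[0,0,15.8],0.3],
    [[0,0,0],[0,0,15.8],1],
    [[0,0,0],[0,0,15.8],1],
    [[0,0,0],[0,0,15.8],1],
    [[0,0,0],[0,0,15.8],1],
  ],
  squeeze=20,
)

```text
clock: 4.28
tool_pos: [0.5382, -0.0241, 0.0437]
ee_rot: [[-0.401, 0.916, 0.002], [0.916, 0.401, -0.0], [-0.001, 0.001, -1.0]]
force: [-0.3, 0.9, -0.6]
opening: 0.332
gripper_force: 0.0
```

```bash
python3 -c "
from h import *
plan([.48,-.022,.042],114)"
```

```text
4.28 [ 0.5382 -0.0241  0.0437] [[-0.401, 0.916, 0.002], [0.916, 0.401, -0.0], [-0.001, 0.001, -1.0]] [-0.3  0.9 -0.6] 0.33201902701885677
yaw 113.7 turn wz -0.006 shift cm [ 2.53 -5.24  0.16] q6 -0.6
```

Request:
apply_moves(
  targets=[
    [[0,0,0],[0,0,0],1],
    [[0,0,0],[0,0,0],1],
    [[0,0,0],[0,0,0],1],
  ],
)

```text
clock: 4.65
tool_pos: [0.5375, -0.024, 0.0427]
ee_rot: [[-0.401, 0.916, -0.0], [0.916, 0.401, 0.0], [0.0, -0.0, -1.0]]
force: [-0.2, 0.8, 0.5]
opening: 0.029
gripper_force: 0.0
```

```bash
python3 -c "
from h import *
im=robot.get_image('wrist'); cv2.imwrite('pics/w2.png',im['pixels']);st()"
```

```text
4.7 [ 0.5374 -0.024   0.0426] [[-0.401, 0.916, -0.0], [0.916, 0.401, 0.0], [0.0, -0.0, -1.0]] [ 0.3  0.4 -0.2] 0.019715791206166112
```

View pics/w2.png

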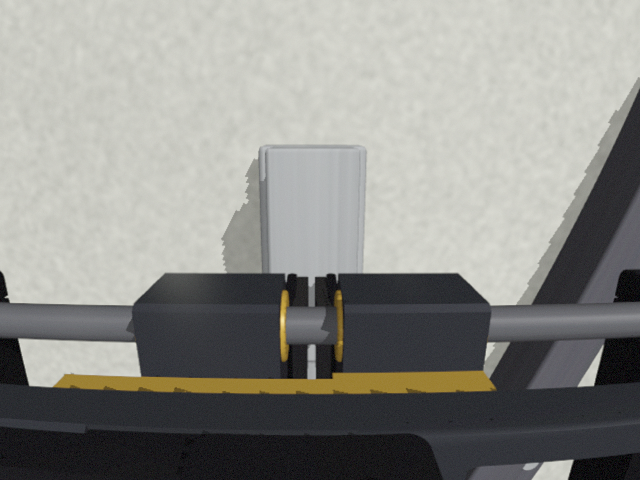

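The fingers shut without meeting the block, which should not happen at this height. The picture shows the block's heel end at (312,147) and the shut fingers at (312,300). I'll check the geometry.

```bash
python3 -c "
from h import *
s=st();im=robot.get_image('wrist');M=np.array(im['mount']);print(np.round(M,4),im['fx'],im['cx'],im['cy'],im['k1'])
K=np.array([[im['fx'],0,im['cx']],[0,im['fy'],im['cy']],[0,0,1]])
C=np.linalg.inv(M)
for p in([0,0,0],[0,0,-.019]):
    print(cv2.projectPoints(np.array([p],float),C[:3,:3],C[:3,3],K,np.array([im['k1'],0,0,0.]))[0].ravel())
for z in(.03,.045,.057,):
  P=backproj(im,[[265,148],[361,148],[265,270],[358,270]],z,s);print(z,np.round(P,4).tolist(),np.linalg.norm(P[0]-P[1]))
pin(['anvil'],('wrist','side','top'))
im=robot.get_image('side');v=im['pixels'][170:330,230:450];cv2.imwrite('pics/s2.png',cv2.resize(v,None,fx=3.5,fy=3.5,interpolation=2))
"
```

```text
4.7 [ 0.5374 -0.024   0.0426] [[-0.401, 0.916, -0.0], [0.916, 0.401, 0.0], [0.0, -0.0, -1.0]] [ 0.3  0.4 -0.2] 0.019715791206166112
[[ 6.000e-04 -9.678e-01 -2.518e-01  6.860e-02]
 [ 1.000e+00  7.000e-04 -2.000e-04 -2.000e-04]
 [ 4.000e-04 -2.518e-01  9.678e-01 -1.843e-01]
 [ 0.000e+00  0.000e+00  0.000e+00  1.000e+00]] 403.4507252206009 311.13880572204584 238.28534931928425 -0.09204363549639775
[311.72149655 279.5376847 ]
[311.76367414 294.64744449]
0.03 [[0.492, 0.0239, 0.03], [0.5341, 0.0424, 0.03], [0.5152, -0.0332, 0.03], [0.5591, -0.0139, 0.03]] 0.04602027572225005
0.045 [[0.4933, 0.025, 0.045], [0.5322, 0.0421, 0.045], [0.5148, -0.0277, 0.045], [0.5553, -0.0099, 0.045]] 0.042515352627778044
0.057 [[0.4944, 0.0259, 0.057], [0.5307, 0.0419, 0.057], [0.5144, -0.0233, 0.057], [0.5523, -0.0067, 0.057]] 0.03971141415220036
wrist anvil [([0.5344, -0.0168, -0.0024], 0.87)]
side anvil [([0.5353, -0.0209, 0.0008], 0.73)]
top anvil [([0.5367, -0.0236, 0.0028], 0.75)]
```

View pics/s2.png

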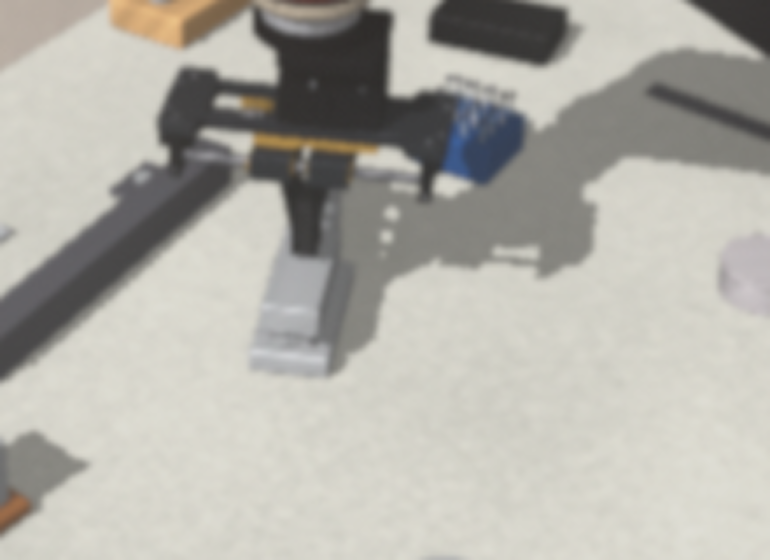

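The geometry is right, so the fingers must have closed through the block: its face does not resist them. In the side crop the fingers stand in the block at (305,250). I'll open, go lower and try gripping the foot, which is 56 mm wide and must be solid.

Request:
apply_moves(
  targets=[
    [[0,0,0],[0,0,0],0],
    [[0,0,0],[0,0,0],0],
    [[0,0,0],[0,0,0],0],
    [[0,0,0],[0,0,0],0],
    [[0,0,0],[0,0,0],0],
    [[0,0,0],[0,0,0],0],
  ],
)

```text
clock: 5.7
tool_pos: [0.5375, -0.024, 0.0427]
ee_rot: [[-0.401, 0.916, -0.0], [0.916, 0.401, 0.0], [0.0, 0.0, -1.0]]
force: [0.4, 0.8, -0.7]
opening: 0.604
gripper_force: 0.0
```

```bash
python3 -c "
from h import *
plan([.5365,-.022,.008],113.6)
print('anvil z=.057');lines('wrist',(220,400,120,290),.057)"
```

```text
5.7 [ 0.5375 -0.024   0.0427] [[-0.401, 0.916, -0.0], [0.916, 0.401, 0.0], [0.0, 0.0, -1.0]] [ 0.4  0.8 -0.7] 0.6035724260391966
yaw 113.7 turn wz 0.001 shift cm [ 0.23 -0.01  3.47] q6 -0.6
anvil z=.057
wrist [261 144 359 144] [[0.4922, 0.0266], [0.5296, 0.043]] ang 23.8
wrist [354 148 299 148] [[0.5284, 0.0406], [0.5075, 0.0316]] ang 23.3
```

Request:
apply_moves(
  targets=[
    [[0,0,0],[0.2,0,0],0],
    [[0,0,0],[0.2,0,0],0],
    [[0,0,0],[0.2,0,0],0],
    [[0,0,0],[0.2,0,0],0],
    [[0,0,0],[0.2,0,1.5],0],
    [[0,0,0],[0.2,0,3.4],0],
    [[0,0,0],[0.2,0,3.4],1],
    [[0,0,0],[0.2,0,3.4],1],
  ],
  squeeze=15,
)

```text
clock: 6.75
tool_pos: [0.5364, -0.0221, 0.0082]
ee_rot: [[-0.401, 0.916, -0.001], [0.916, 0.401, 0.0], [0.001, -0.001, -1.0]]
force: [1.4, -0.5, 1.0]
opening: 0.854
gripper_force: 0.0
```

Request:
apply_moves(
  targets=[
    [[0,0,0],[0,0,0],1],
    [[0,0,0],[0,0,0],1],
    [[0,0,0],[0,0,0],1],
  ],
)

```text
clock: 7.12
tool_pos: [0.537, -0.0222, 0.0091]
ee_rot: [[-0.401, 0.916, 0.001], [0.916, 0.401, -0.0], [-0.0, 0.001, -1.0]]
force: [0.4, -0.9, 0.0]
opening: 0.517
gripper_force: 0.0
```

The fingers passed through the foot's width as well (opening 0.52, about 45 mm, no force). Before going back to the hinted horn push, I'll open and test whether pushing the foot sideways meets any resistance.

Request:
apply_moves(
  targets=[
    [[0,0,0],[0,0,0],0],
    [[0,0,0],[0,0,0],0],
    [[0,0,0],[0,0,0],0],
    [[0,0,0],[0,0,0],0],
    [[0,0,0],[0,0,0],0],
    [[0,0,0],[0,-1,0],0],
    [[0,0,0],[0,-2,0],0],
    [[0,0,0],[0,-3,0],0],
  ],
)

```text
clock: 8.12
tool_pos: [0.51, -0.0343, 0.0093]
ee_rot: [[-0.401, 0.916, 0.003], [0.916, 0.401, 0.0], [-0.001, 0.003, -1.0]]
force: [6.0, 1.7, 0.5]
opening: 1.003
gripper_force: 2.7
```

```bash
python3 -c "
from h import *
s=st();im=robot.get_image('wrist'); cv2.imwrite('pics/w3.png',im['pixels'])
pin(['anvil','horn_tip','side_heel','side_horn'],('wrist','top'))"
```

```text
8.12 [ 0.51   -0.0343  0.0093] [[-0.401, 0.916, 0.003], [0.916, 0.401, 0.0], [-0.001, 0.003, -1.0]] [6.  1.7 0.5] 1.0027607205486329
wrist anvil [([0.5326, -0.0221, -0.001], 0.78)]
wrist horn_tip []
wrist side_heel [([0.4804, 0.0177, 0.0102], 0.88)]
wrist side_horn [([0.5295, -0.0895, 0.0131], 0.86)]
top anvil [([0.5367, -0.0236, 0.0028], 0.75)]
top horn_tip []
top side_heel [([0.4885, 0.0241, 0.0088], 0.91)]
top side_horn []
```

View pics/w3.png

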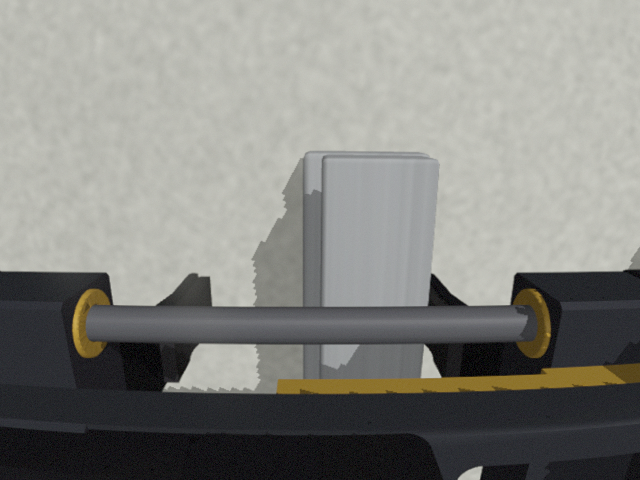

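The finger does push the anvil: 6 N of force, and in the picture its near edge (305,155) has shifted towards the robot. So an open-jaw cage round the foot works. I'll centre the jaws, narrow them to about 61 mm and turn the anvil in the cage.

Request:
apply_moves(
  targets=[
    [[0,0,0],[0,0.8,0],0],
    [[0,0,0],[0,1.5,0],0.3],
    [[0,0,0],[0,1.5,0],0.3],
    [[0,0,0],[0,1.5,0],0.3],
    [[0,0,0],[0,1.5,0],0.3],
    [[0,0,-0.1],[0,1.5,0],0.3],
    [[0,0,-0.2],[0,1.5,0],0.3],
    [[0,0,-0.35],[0,1.5,0],0.3],
  ],
)

```text
clock: 9.57
tool_pos: [0.5242, -0.0285, 0.0092]
ee_rot: [[-0.694, 0.72, 0.003], [0.72, 0.694, -0.0], [-0.002, 0.002, -1.0]]
force: [2.7, -0.5, -0.6]
opening: 0.7
gripper_force: 1.5
```

```bash
python3 -c "
from h import *
s=st();pin(['anvil','side_heel','side_horn'],('wrist','top'))
plan([.50,-.01,.009],200)
lines('wrist',(220,450,100,290),.057)"
```

```text
9.57 [ 0.5242 -0.0285  0.0092] [[-0.694, 0.72, 0.003], [0.72, 0.694, -0.0], [-0.002, 0.002, -1.0]] [ 2.7 -0.5 -0.6] 0.700340769129898
wrist anvil [([0.5326, -0.0221, -0.001], 0.78)]
wrist side_heel [([0.4804, 0.0177, 0.0102], 0.88)]
wrist side_horn [([0.5295, -0.0895, 0.0131], 0.86)]
top anvil [([0.5367, -0.0236, 0.0028], 0.75)]
top side_heel [([0.4885, 0.0241, 0.0088], 0.91)]
top side_horn []
9.88 [ 0.5236 -0.0283  0.0091] [[-0.689, 0.724, 0.001], [0.724, 0.689, -0.0], [-0.001, 0.001, -1.0]] [3.7 0.4 0.6] 0.7024033369587264
yaw 133.6 turn wz -1.159 shift cm [ 2.95 -0.45  0.01] q6 -0.97
wrist [364 158 435 184] [[0.4943, 0.0278], [0.5177, 0.0386]] ang 24.6
wrist [437 193 405 273] [[0.5206, 0.0371], [0.5337, 0.0096]] ang 115.5
wrist [430 185 336 153] [[0.5168, 0.0371], [0.4861, 0.0225]] ang 25.4
```

Request:
apply_moves(
  targets=[
    [[0,0,-0.15],[0.4,0,0],0.32],
    [[0,0,-0.3],[0.8,-0.2,0],0.32],
    [[0,0,-0.45],[1.2,-0.3,0],0.32],
    [[0,0,-0.6],[1.6,-0.5,0],0.32],
    [[0,0,-0.75],[2.0,-0.6,0],0.32],
    [[0,0,-0.9],[2.4,-0.7,0],0.32],
    [[0,0,-1.05],[2.6,-0.8,0],0.32],
    [[0,0,-1.2],[2.6,-0.8,0],0.32],
  ],
)

```text
clock: 10.92
tool_pos: [0.4989, -0.0149, 0.009]
ee_rot: [[-0.923, -0.385, -0.001], [-0.385, 0.923, 0.0], [0.001, 0.0, -1.0]]
force: [0.4, -0.1, 3.8]
opening: 0.679
gripper_force: 4.1
```

```bash
sed -i 's/    for c in cams:/    for c in cams:\n        robot.get_image(c)/' h.py; python3 -c "
from h import *
s=st();pin(['anvil','horn_tip','side_heel','side_horn'],('wrist','top'))
plan([.50,-.01,.009],200)
lines('wrist',(200,450,100,290),.057,30)"
```

```text
10.93 [ 0.4989 -0.0149  0.009 ] [[-0.923, -0.385, -0.001], [-0.385, 0.923, 0.0], [0.001, 0.0, -1.0]] [ 0.4 -0.1  3.8] 0.67908893095883
wrist anvil [([0.499, -0.0152, 0.0002], 0.73)]
wrist horn_tip []
wrist side_heel [([0.4362, -0.0293, 0.0141], 0.9)]
wrist side_horn []
top anvil [([0.3482, 0.4759, -0.0013], 0.73), ([0.5019, -0.0172, 0.0014], 0.61)]
top horn_tip [([0.6217, -0.0393, 0.0373], 0.67), ([0.6237, -0.4674, -0.0057], 0.54)]
top side_heel [([0.4383, -0.0326, 0.0102], 0.86)]
top side_horn [([0.7944, 0.0871, -0.0012], 0.53)]
11.43 [ 0.499  -0.0149  0.0085] [[-0.924, -0.381, -0.001], [-0.381, 0.924, 0.0], [0.001, 0.0, -1.0]] [ 0.2  0.1 -0.6] 0.680719270137147
yaw -157.6 turn wz -6.241 shift cm [-0.28  0.42 -0.05] q6 -2.15
wrist [330 142 384 174] [[0.4353, -0.0344], [0.438, -0.0135]] ang 82.7
wrist [384 175 446 216] [[0.4382, -0.0134], [0.4426, 0.0125]] ang 80.3
wrist [448 220 406 279] [[0.4439, 0.0138], [0.469, 0.0096]] ang 170.4
wrist [243 277 326 144] [[0.4906, -0.0446], [0.4364, -0.0354]] ang 170.3
wrist [300 124 330 140] [[0.4337, -0.0458], [0.4347, -0.0346]] ang 85.0
wrist [329 145 243 285] [[0.4365, -0.0343], [0.4933, -0.0438]] ang 170.4
```

Request:
apply_moves(
  targets=[
    [[0,0,0.18],[0,0,0],0],
    [[0,0,0.36],[0,0,0],0],
    [[0,0,0.45],[0,0,-3],0],
    [[0,0,0.55],[0,0,-8],0],
    [[0,0,0.73],[0,0,-8],0],
    [[0,0,0.91],[0,0,-8],0],
    [[0,0,1.09],[0,0,-8],0],
    [[0,0,1.27],[0,0,-8],0],
  ],
)

```text
clock: 12.48
tool_pos: [0.4992, -0.0149, 0.0887]
ee_rot: [[-0.634, 0.773, -0.0], [0.773, 0.634, 0.0], [0.0, -0.0, -1.0]]
force: [-0.4, -0.3, -0.0]
opening: 1.0
gripper_force: 0.0
```

Request:
apply_moves(
  targets=[
    [[0,0,0.18],[0,0,0],0],
    [[0,0,0.36],[0,0,0],0],
    [[0,0,0.54],[0,0,0],0],
    [[0,0,0.72],[0,0,0],0],
    [[0,0,0.9],[0,0,0],0],
    [[0,0,1.08],[0,0,0],0],
    [[0,0,1.26],[0,0,0],0],
    [[0,0,1.44],[0,0,0],0],
  ],
)

```text
clock: 13.48
tool_pos: [0.4991, -0.0149, 0.0887]
ee_rot: [[0.684, 0.729, -0.0], [0.729, -0.684, 0.0], [-0.0, -0.0, -1.0]]
force: [0.9, 0.4, 0.5]
opening: 1.001
gripper_force: 0.0
```

Request:
apply_moves(
  targets=[
    [[0,0,0.18],[0,0,0],0],
    [[0,0,0.36],[0,0,0],0],
    [[0,0,0.54],[0,0,0],0],
    [[0,0,0.69],[0,0,0],0],
    [[0,0,0.69],[0,0,0],0],
  ],
)

```text
clock: 14.1
tool_pos: [0.4992, -0.0149, 0.0887]
ee_rot: [[0.991, 0.134, -0.0], [0.134, -0.991, 0.0], [-0.0, -0.0, -1.0]]
force: [0.0, 0.1, -0.8]
opening: 1.002
gripper_force: 0.0
```

```bash
python3 -c "
from h import *
s=st();pin(['anvil','side_heel','side_horn'],('wrist',))
plan([.50,-.015,.009],-5)
lines('wrist',(200,450,80,290),.057,30)"
```

```text
14.1 [ 0.4992 -0.0149  0.0887] [[0.991, 0.134, -0.0], [0.134, -0.991, 0.0], [-0.0, -0.0, -1.0]] [ 0.   0.1 -0.8] 1.0016350948881292
wrist anvil [([0.496, -0.0136, -0.0005], 0.97)]
wrist side_heel [([0.6191, -0.0355, 0.0415], 0.21)]
wrist side_horn [([0.5494, -0.0523, 0.0077], 0.83)]
14.3 [ 0.4992 -0.0149  0.0887] [[0.991, 0.135, -0.0], [0.135, -0.991, 0.0], [-0.0, -0.0, -1.0]] [-0.5  0.3  0.4] 1.0005398267548993
yaw 7.8 turn wz 0.223 shift cm [0.08 0.02 7.97] q6 1.25
wrist [378 123 370 161] [[0.577, -0.0396], [0.5574, -0.0384]] ang 176.7
wrist [443 120 430 185] [[0.5836, -0.0731], [0.5492, -0.0731]] ang 180.0
wrist [364 202 329 193] [[0.535, -0.0391], [0.5374, -0.0197]] ang 83.0
wrist [328 193 299 182] [[0.5372, -0.019], [0.5411, -0.0025]] ang 76.7
wrist [341 274 365 205] [[0.4924, -0.0328], [0.5334, -0.0398]] ang 170.3
wrist [369 163 361 194] [[0.5561, -0.0382], [0.539, -0.0366]] ang 174.6
```

Request:
apply_moves(
  targets=[
    [[0,0,0],[0,0,4],0],
    [[0,0,0],[0,0,8],0],
    [[0,0,0],[0,0,8],0.3],
    [[0,0,0],[0,0,8],0.32],
    [[0,0,-0.15],[0,0,8],0.32],
    [[0,0,-0.3],[0,0,8],0.32],
    [[0,0,-0.45],[0,0,8],0.32],
    [[0,0,-0.6],[0,0,8],0.32],
  ],
)

```text
clock: 15.35
tool_pos: [0.5013, -0.0153, 0.0113]
ee_rot: [[0.739, 0.673, 0.004], [0.673, -0.739, -0.001], [0.003, 0.003, -1.0]]
force: [-0.1, -0.1, -1.2]
opening: 0.686
gripper_force: 11.2
```

Request:
apply_moves(
  targets=[
    [[0,0,-0.16],[0,0,0],0.32],
    [[0,0,-0.32],[0,0,0],0.32],
    [[0,0,-0.48],[0,0,0],0.32],
    [[0,0,-0.64],[0,0,0],0.32],
    [[0,0,-0.8],[0,0,0],0.32],
    [[0,0,-0.96],[0,0,0],0.32],
    [[0,0,-1.12],[0,0,0],0.32],
    [[0,0,-1.25],[0,0,0],0.32],
  ],
)

```text
clock: 16.35
tool_pos: [0.5013, -0.0153, 0.0113]
ee_rot: [[-0.405, 0.914, 0.004], [0.914, 0.406, -0.001], [-0.002, 0.003, -1.0]]
force: [-0.2, -0.3, -0.4]
opening: 0.683
gripper_force: 11.6
```

```bash
python3 -c "
from h import *
s=st();pin(['anvil','horn_tip','side_heel','side_horn'],('wrist','top'))
plan([.575,0,.009],124)
lines('wrist',(200,450,80,290),.057,30)"
```

```text
16.35 [ 0.5013 -0.0153  0.0113] [[-0.405, 0.914, 0.004], [0.914, 0.406, -0.001], [-0.002, 0.003, -1.0]] [-0.2 -0.3 -0.4] 0.6834830400901641
wrist anvil [([0.5006, -0.0163, -0.0005], 0.78), ([0.5187, 0.1068, 0.0416], 0.64)]
wrist horn_tip [([0.5181, 0.1071, 0.0399], 0.56)]
wrist side_heel []
wrist side_horn [([0.5383, 0.0374, 0.0115], 0.72)]
top anvil []
top horn_tip [([0.5552, -0.2799, -0.0002], 0.71)]
top side_heel [([0.3474, 0.4761, -0.0037], 0.37), ([0.6895, 0.008, 0.0009], 0.17)]
top side_horn [([0.7968, 0.0886, -0.0011], 0.16)]
16.85 [ 0.5011 -0.0153  0.0099] [[-0.401, 0.916, 0.004], [0.916, 0.401, -0.001], [-0.002, 0.003, -1.0]] [4.7 0.3 5.2] 0.6799767531589922
yaw 113.6 turn wz -0.181 shift cm [-1.56  7.38  0.11] q6 -0.6
wrist [366 155 424  87] [[0.4928, 0.0486], [0.5008, 0.0764]] ang 74.0
wrist [243 276 312 167] [[0.4705, -0.0079], [0.4779, 0.0378]] ang 80.8
wrist [299 235 317 207] [[0.4831, 0.0144], [0.4849, 0.026]] ang 81.1
wrist [326 204 353 170] [[0.4873, 0.0281], [0.4907, 0.0424]] ang 76.8
wrist [330 149 242 285] [[0.4807, 0.0456], [0.4716, -0.0114]] ang 80.9
wrist [427 219 400 256] [[0.5217, 0.0372], [0.5192, 0.0218]] ang 80.8
wrist [359 236 327 214] [[0.5026, 0.0225], [0.489, 0.025]] ang 169.5
wrist [398 253 418 221] [[0.5179, 0.0223], [0.5192, 0.0357]] ang 84.3
wrist [415 104 377 149] [[0.5003, 0.0704], [0.4951, 0.0518]] ang 74.4
```

Request:
apply_moves(
  targets=[
    [[0,0,-0.1],[0,0,0],0.32],
    [[0,0,-0.21],[0,0,0],0.32],
    [[0,0,-0.21],[0,0,0],0.32],
    [[0,0,-0.03],[0,0,0],0],
    [[0,0,0.15],[0,0,0],0],
    [[0,0,0.2],[0,0,0],0],
    [[0,0,0.2],[0,0,-4],0],
    [[0,0,0.2],[0,0,-9],0],
  ],
)

```text
clock: 17.9
tool_pos: [0.496, -0.0144, 0.097]
ee_rot: [[-0.211, 0.977, -0.008], [0.977, 0.211, 0.001], [0.003, -0.007, -1.0]]
force: [1.7, -0.6, -0.7]
opening: 0.995
gripper_force: 0.0
```

```bash
python3 -c "
from h import *
s=st();pin(['anvil','horn_tip','side_heel','side_horn','stop'],('wrist','top'))
lines('wrist',(200,450,80,290),.057,40)
plan([.435,-.015,.10],2.6)
"
```

```text
17.9 [ 0.496  -0.0144  0.097 ] [[-0.211, 0.977, -0.008], [0.977, 0.211, 0.001], [0.003, -0.007, -1.0]] [ 1.7 -0.6 -0.7] 0.9951572845841704
wrist anvil [([0.5007, -0.016, -0.0034], 0.94)]
wrist horn_tip [([0.4929, 0.1078, 0.0428], 0.69), ([0.6887, 0.0069, 0.004], 0.35)]
wrist side_heel []
wrist side_horn [([0.5233, 0.0479, 0.0102], 0.69)]
wrist stop [([0.6897, 0.0061, 0.0028], 0.91)]
top anvil []
top horn_tip [([0.5677, 0.4394, 0.001], 0.57)]
top side_heel [([0.7955, 0.0858, -0.0012], 0.31)]
top side_horn []
top stop [([0.6932, 0.0064, 0.0003], 0.69), ([0.5679, 0.4373, 0.0008], 0.41)]
wrist [274 186 285 147] [[0.4695, 0.0201], [0.4711, 0.0423]] ang 86.1
wrist [357 144 351 193] [[0.5093, 0.0521], [0.5124, 0.0252]] ang 96.7
wrist [265 266 271 225] [[0.473, -0.0274], [0.4721, -0.0025]] ang 92.1
wrist [369 163 360 211] [[0.5184, 0.0437], [0.5198, 0.0166]] ang 92.8
wrist [360 212 352 252] [[0.5198, 0.016], [0.5208, -0.0081]] ang 92.5
wrist [287 152 276 219] [[0.4725, 0.04], [0.4741, 0.0015]] ang 92.4
wrist [323  88 304 159] [[0.4849, 0.0769], [0.4827, 0.038]] ang 86.8
wrist [355 126 357  84] [[0.5061, 0.0616], [0.502, 0.0827]] ang 100.9
wrist [348 192 355 128] [[0.5105, 0.0255], [0.5063, 0.0602]] ang 97.0
18.55 [ 0.4988 -0.0149  0.0981] [[-0.211, 0.977, -0.001], [0.977, 0.211, 0.0], [0.001, -0.001, -1.0]] [-0.1 -0.1  0.4] 1.000261422676991
yaw 102.2 turn wz 1.738 shift cm [ 1.34 -6.24 -0.19] q6 -0.4
```

Request:
apply_moves(
  targets=[
    [[0,0,-0.18],[0.4,-2,0],0.2],
    [[0,0,-0.36],[0.8,-4,0],0.2],
    [[0,0,-0.54],[0.8,-5.8,0],0.2],
    [[0,0,-0.72],[0.8,-5.8,0],0.2],
    [[0,0,-0.9],[0.8,-5.8,0],0.2],
    [[0,0,-1.08],[0.8,-5.8,0],0.2],
    [[0,0,-1.26],[0.8,-5.8,0],0.2],
    [[0,0,-1.4],[0.8,-5.8,0],0.2],
  ],
)

```text
clock: 19.55
tool_pos: [0.4408, -0.0194, 0.0986]
ee_rot: [[-0.999, -0.047, -0.0], [-0.047, 0.999, 0.0], [0.0, 0.0, -1.0]]
force: [-0.2, 0.1, -0.6]
opening: 0.801
gripper_force: 0.0
```

Request:
apply_moves(
  targets=[
    [[0,0,0],[0,0,4],0.2],
    [[0,0,0],[0,0,8.6],0.2],
    [[0,0,0],[0,0,8.6],0.2],
  ],
)

```text
clock: 19.92
tool_pos: [0.4369, -0.0185, 0.0096]
ee_rot: [[-0.999, -0.042, -0.008], [-0.042, 0.999, 0.002], [0.008, 0.002, -1.0]]
force: [-0.4, 0.4, 0.8]
opening: 0.799
gripper_force: 0.0
```

```bash
python3 -c "
from h import *
plan([.6376-.02,-.01-.001,.012],182.6)"
```

```text
19.93 [ 0.4369 -0.0185  0.0096] [[-0.999, -0.042, -0.008], [-0.042, 0.999, 0.002], [0.008, 0.002, -1.0]] [-0.4  0.4  0.8] 0.7990821188480755
yaw -177.6 turn wz -6.286 shift cm [-1.808e+01 -1.000e-02 -3.900e-01] q6 -1.84
```

Request:
apply_moves(
  targets=[
    [[0,0,0],[-1.2,0,0],0.2],
    [[0,0,0],[-2.8,0,0],0.2],
    [[0,0,0],[-4.6,0,0],0.2],
    [[0,0,0],[-6.6,0,0],0.2],
    [[0,0,0],[-8.6,0,0],0.2],
    [[0,0,0],[-10.6,0,0],0.2],
    [[0,0,0],[-12,0,0],0.2],
    [[0,0,0],[-13,0,0],0.2],
  ],
)

```text
clock: 20.92
tool_pos: [0.5714, -0.014, 0.0151]
ee_rot: [[-0.999, -0.043, -0.001], [-0.043, 0.999, -0.0], [0.001, -0.0, -1.0]]
force: [-10.7, -1.0, 8.6]
opening: 0.794
gripper_force: 8.5
```

```bash
python3 -c "
from h import *
st();im=robot.get_image('wrist'); cv2.imwrite('pics/w4.png',im['pixels'])
pin(['anvil','side_heel','side_horn','stop'],('wrist','side'))
im=robot.get_image('top'); cv2.imwrite('pics/t4.png',cv2.resize(im['pixels'][150:300,220:420],None,fx=4,fy=4,interpolation=2))
plan([.6,-.01,.012],182.6)"
```

```text
20.93 [ 0.5714 -0.014   0.0151] [[-0.999, -0.043, -0.001], [-0.043, 0.999, -0.0], [0.001, -0.0, -1.0]] [-10.7  -1.    8.6] 0.7944969407925431
wrist anvil []
wrist side_heel []
wrist side_horn []
wrist stop []
side anvil [([0.6007, -0.0152, 0.0013], 0.9)]
side side_heel [([0.638, -0.0719, 0.0127], 0.86), ([0.6269, -0.467, -0.0035], 0.51)]
side side_horn [([0.6252, 0.0519, 0.0081], 0.6)]
side stop [([0.687, 0.0083, 0.003], 0.65), ([0.5953, 0.1144, 0.0348], 0.17)]
21.52 [ 0.5708 -0.014   0.0129] [[-0.999, -0.042, 0.0], [-0.042, 0.999, -0.0], [-0.0, -0.0, -1.0]] [-0.   0.3 -0.2] 0.79938860273626
yaw -177.6 turn wz -6.286 shift cm [-2.93  0.28  0.09] q6 -1.78
```

View pics/t4.png

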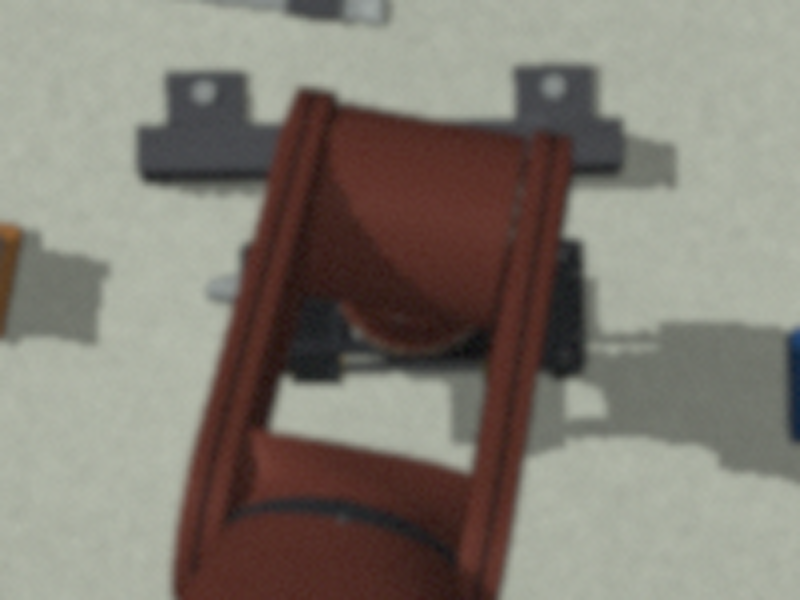

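The top crop shows only the arm over the anvil, with the horn tip at (220,288) and the rail front at row 175. The side view puts the anvil about 40–45 mm from the rail. I'll push 32 mm more, then creep forward.

Request:
apply_moves(
  targets=[
    [[0,0,0],[-0.4,0,0],0.2],
    [[0,0,0],[-0.9,0,0],0.2],
    [[0,0,0],[-1.4,0,0],0.2],
    [[0,0,0],[-1.9,0,0],0.2],
    [[0,0,0],[-2.4,0,0],0.2],
    [[0,0,0],[-2.8,0,0],0.2],
    [[0,0,0],[-3.1,0,0],0.2],
    [[0,0,0],[-3.2,0,0],0.2],
  ],
)

```text
clock: 22.52
tool_pos: [0.5998, -0.0125, 0.0122]
ee_rot: [[-0.999, -0.042, -0.007], [-0.042, 0.999, 0.0], [0.007, 0.0, -1.0]]
force: [-12.8, 0.2, 9.3]
opening: 0.799
gripper_force: 6.0
```

Request:
apply_moves(
  targets=[
    [[0,0,0],[-0.1,0,0],0.2],
    [[0,0,0],[-0.2,0,0],0.2],
    [[0,0,0],[-0.3,0,0],0.2],
    [[0,0,0],[-0.4,0,0],0.2],
  ],
)

```text
clock: 23.02
tool_pos: [0.6036, -0.0123, 0.0122]
ee_rot: [[-0.999, -0.043, -0.007], [-0.043, 0.999, 0.0], [0.007, 0.001, -1.0]]
force: [-11.6, -1.1, 8.3]
opening: 0.798
gripper_force: 5.7
```

```bash
python3 -c "
from h import *
pin(['anvil','side_heel','side_horn','stop'],('side',))
im=robot.get_image('side');cv2.imwrite('pics/s4.png',cv2.resize(im['pixels'][180:300,190:370],None,fx=4.4,fy=4.4,interpolation=2))
st()"
```

```text
side anvil [([0.6329, -0.0138, 0.0012], 0.85), ([0.6264, -0.4669, -0.0048], 0.39)]
side side_heel [([0.6661, -0.0693, 0.0103], 0.66)]
side side_horn [([0.6581, 0.0494, 0.0069], 0.79)]
side stop [([0.6923, 0.0097, 0.0045], 0.95)]
23.32 [ 0.6038 -0.0123  0.0122] [[-0.999, -0.042, -0.007], [-0.042, 0.999, 0.0], [0.007, 0.0, -1.0]] [-11.1   0.1   8.2] 0.8007197630108477
```

View pics/s4.png

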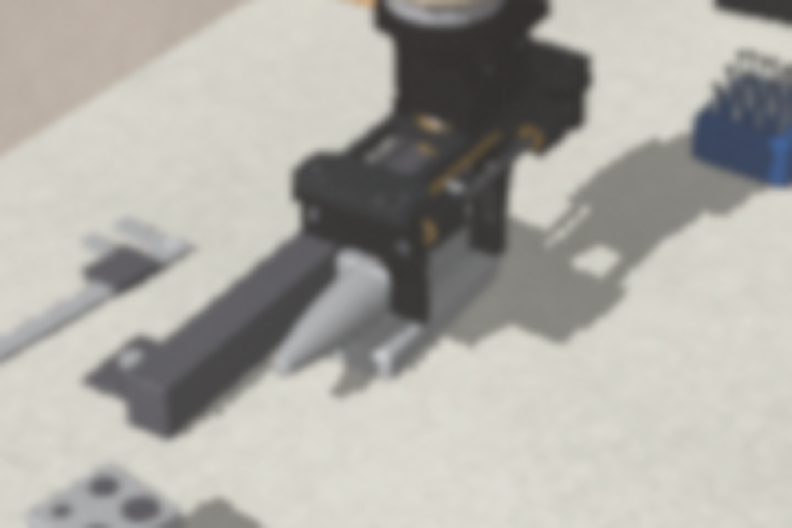

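The side crop shows the anvil upright with horn to the left, its foot corner at (385,365) and its horn tip at (285,365), near the rail. The fingertips rest on the foot and push against the block, with 8 N of upward force on the tool. The gap is about 13 mm. I'll ease up 3 mm and creep forward.

Request:
apply_moves(
  targets=[
    [[0,0,0],[0,0,-0.3],0.2],
    [[0,0,0],[-0.2,0,-0.3],0.2],
    [[0,0,0],[-0.4,0,-0.3],0.2],
    [[0,0,0],[-0.6,0,-0.3],0.2],
    [[0,0,0],[-0.7,0,-0.3],0.2],
    [[0,0,0],[-0.8,0,-0.3],0.2],
  ],
)

```text
clock: 24.08
tool_pos: [0.613, -0.0119, 0.0147]
ee_rot: [[-0.999, -0.042, -0.004], [-0.042, 0.999, 0.0], [0.004, 0.0, -1.0]]
force: [-5.6, 0.1, -0.4]
opening: 0.8
gripper_force: 2.7
```

Request:
apply_moves(
  targets=[
    [[0,0,0],[-0.1,0,0],0.2],
    [[0,0,0],[-0.2,0,0],0.2],
    [[0,0,0],[-0.2,0,0],0.2],
  ],
)

```text
clock: 24.45
tool_pos: [0.6151, -0.0118, 0.0147]
ee_rot: [[-0.999, -0.042, -0.004], [-0.042, 0.999, 0.0], [0.004, 0.0, -1.0]]
force: [-4.2, 0.3, -1.9]
opening: 0.8
gripper_force: 2.5
```

Request:
apply_moves(
  targets=[
    [[0,0,0],[-0.1,0,0],0.2],
    [[0,0,0],[-0.2,0,0],0.2],
    [[0,0,0],[-0.2,0,0],0.2],
  ],
)

```text
clock: 24.82
tool_pos: [0.6173, -0.0117, 0.0148]
ee_rot: [[-0.999, -0.042, -0.003], [-0.042, 0.999, 0.0], [0.003, 0.0, -1.0]]
force: [-4.1, 0.3, -0.3]
opening: 0.802
gripper_force: 2.5
```

```bash
python3 -c "
from h import *
pin(['anvil','side_heel','side_horn','stop'],('side',))
st()"
```

```text
side anvil [([0.6468, -0.0104, 0.0017], 0.69)]
side side_heel [([0.6741, -0.0691, 0.011], 0.78)]
side side_horn [([0.6719, 0.0515, 0.0091], 0.81)]
side stop [([0.6897, 0.0118, 0.0041], 0.58)]
25.07 [ 0.6174 -0.0117  0.0149] [[-0.999, -0.042, -0.003], [-0.042, 0.999, 0.0], [0.003, 0.0, -1.0]] [-4.6 -0.   0.2] 0.7992927487638128
```

Request:
apply_moves(
  targets=[
    [[0,0,0],[-0.1,0,0],0.2],
    [[0,0,0],[-0.1,0,0],0.2],
  ],
)

```text
clock: 25.32
tool_pos: [0.6177, -0.0117, 0.0147]
ee_rot: [[-0.999, -0.042, -0.005], [-0.042, 0.999, 0.0], [0.005, 0.001, -1.0]]
force: [-7.1, -0.8, 1.1]
opening: 0.798
gripper_force: 3.7
```

Request:
apply_moves(
  targets=[
    [[0,0,0],[-0.1,0,0],0.2],
    [[0,0,0],[-0.1,0,0],0.2],
  ],
)

```text
clock: 25.58
tool_pos: [0.6176, -0.0117, 0.0146]
ee_rot: [[-0.999, -0.042, -0.007], [-0.042, 0.999, 0.0], [0.007, 0.001, -1.0]]
force: [-10.4, 0.3, 3.5]
opening: 0.8
gripper_force: 5.4
```

Request:
apply_moves(
  targets=[
    [[0,0,0],[-0.1,0,0],0.2],
    [[0,0,0],[-0.1,0,0],0.2],
  ],
)

```text
clock: 25.82
tool_pos: [0.6176, -0.0116, 0.0145]
ee_rot: [[-0.999, -0.042, -0.009], [-0.042, 0.999, 0.0], [0.009, 0.001, -1.0]]
force: [-14.6, -0.4, 6.2]
opening: 0.801
gripper_force: 7.3
```

The anvil is on the rail, with the force rising and no more travel. I'll back off, rise and inspect.

Request:
apply_moves(
  targets=[
    [[0,0,0],[0.3,0,0],0.2],
    [[0,0,0],[1,0,0],0.2],
    [[0,0,0],[3,0,0],0.2],
    [[0,0,0],[6,0,0],0.2],
    [[0,0,0],[6,0,-5],0.2],
    [[0,0,0],[8,0,-11],0.2],
    [[0,0,0],[11,0,-17],0.2],
    [[0,0,0],[14,0,-17],0.2],
  ],
)

```text
clock: 26.82
tool_pos: [0.4856, -0.0185, 0.1923]
ee_rot: [[-0.999, -0.042, 0.013], [-0.042, 0.999, -0.003], [-0.013, -0.003, -1.0]]
force: [-0.9, 0.1, -0.2]
opening: 0.802
gripper_force: 0.0
```

Request:
apply_moves(
  targets=[
    [[0,0,0],[4,-6,0],0.2],
    [[0,0,0],[4,-12,0],0.2],
    [[0,0,0],[4,-18,0],0.2],
    [[0,0,0],[4,-24,0],0.2],
    [[0,0,0],[4,-30,0],0.2],
    [[0,0,0],[4,-30,0],0.2],
  ],
)

```text
clock: 27.58
tool_pos: [0.4546, -0.3235, 0.1863]
ee_rot: [[-0.999, -0.037, 0.002], [-0.037, 0.999, -0.003], [-0.002, -0.003, -1.0]]
force: [0.0, -0.1, 0.5]
opening: 0.803
gripper_force: 0.0
```

```bash
python3 -c "
from h import *
pin(['anvil','horn_tip','side_heel','side_horn','stop'],('side','top'))
im=robot.get_image('top'); cv2.imwrite('pics/t5.png',cv2.resize(im['pixels'][140:260,220:420],None,fx=4,fy=4,interpolation=2))
st()
lines('top',(225,415,150,215),.036,30)
lines('top',(225,415,180,245),.057,20)"
```

```text
side anvil [([0.6455, -0.0104, 0.0033], 0.74)]
side horn_tip [([0.6398, 0.1151, 0.0378], 0.89)]
side side_heel [([0.6814, -0.0691, 0.0135], 0.89)]
side side_horn [([0.6714, 0.0513, 0.0097], 0.79)]
side stop []
top anvil [([0.6509, -0.0114, -0.001], 0.58), ([0.5653, 0.4391, 0.0008], 0.56)]
top horn_tip [([0.6409, 0.1119, 0.0387], 0.96)]
top side_heel []
top side_horn [([0.6701, 0.0515, 0.0098], 0.85)]
top stop [([0.6923, 0.0078, 0.0024], 0.62)]
28.23 [ 0.4547 -0.3188  0.1859] [[-0.999, -0.043, 0.0], [-0.043, 0.999, -0.0], [-0.0, -0.0, -1.0]] [-0.2  0.8  0.1] 0.7990010313148058
top [303 195 256 197] [[0.6647, 0.035], [0.6584, 0.151]] ang 93.1
top [283 180 347 179] [[0.7005, 0.0854], [0.7075, -0.0708]] ang 92.6
top [344 192 303 194] [[0.6746, -0.0655], [0.6677, 0.0356]] ang 93.9
top [387 197 348 194] [[0.6669, -0.1695], [0.6701, -0.0744]] ang 88.1
top [306 209 347 208] [[0.6303, 0.0281], [0.636, -0.0721]] ang 93.3
top [258 192 306 191] [[0.6711, 0.1455], [0.6754, 0.0294]] ang 92.1
top [303 195 256 196] [[0.6596, 0.0342], [0.6538, 0.1481]] ang 92.9
top [368 217 301 219] [[0.61, -0.1221], [0.6029, 0.0386]] ang 92.5
top [344 192 314 193] [[0.6691, -0.0643], [0.6649, 0.0077]] ang 93.4
top [387 196 348 194] [[0.662, -0.1666], [0.6651, -0.0732]] ang 88.1
top [307 209 347 208] [[0.6263, 0.0244], [0.6314, -0.071]] ang 93.1
top [274 204 302 207] [[0.6357, 0.1027], [0.6317, 0.0362]] ang 86.6
top [258 192 306 191] [[0.666, 0.1426], [0.6702, 0.0287]] ang 92.1
top [347 190 372 190] [[0.6751, -0.0702], [0.677, -0.1302]] ang 91.8
```

View pics/t5.png

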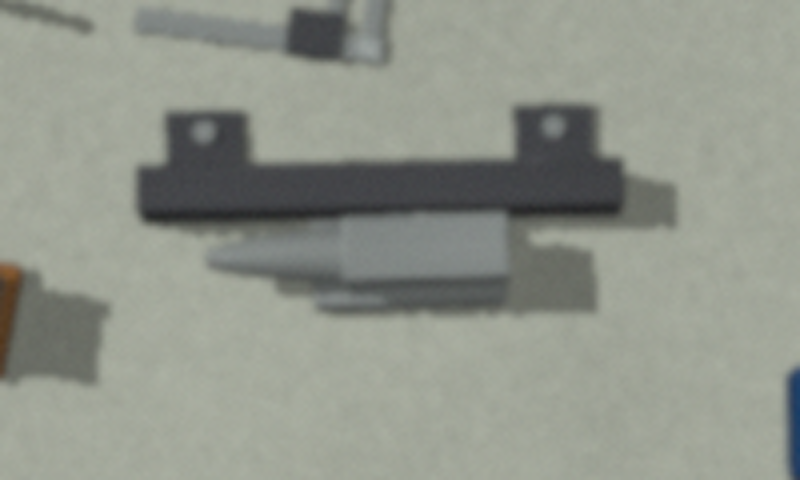

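The top crop shows the anvil flush along the rail, horn to the left (tip at 210,258). The block edge and rail are parallel to within about 0.5°, and the foot centre is about 19 mm from the rail's middle.

```bash
python3 -c "
from rig import robot
print(robot.job_done())"
```

```text
the job is handed in; nothing more can be done
None
```

The anvil was slid round so its horn points left and brought up to the rail: contact was felt at about 15 N, it lies parallel to within about 0.5°, its foot is about 19 mm off the rail's middle, and the job is handed in (no verdict was returned).

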